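# Put the vial rack away in the sample case

### The job

Raise the lid of the white sample case until its folding stay locks and holds it, take your hand off, and stand the loose vial rack upright on the floor of the empty left half of the case, gently. Then ease the stay's knee back through its lock so that it takes the lid up slightly and folds, take the lid by its bar and lower it shut without letting it drop. Keep the rack level, force nothing, and do not disturb the bottle, the jar or the carton.

Things in the scene. Friction and masses are not known exactly. Their poses are not given: they have to be found in the camera images.
- chest: the sample case: white sheet-metal tub fixed to the bench, 210 deep (its x), 320 wide (its y), 95 high, walls 4 mm. Origin: centre of its underside. Its x points from the bar side to the hinge side (away from the robot at yaw 0), y to its left, z up. A full vial rack, the same as the loose one, is fixed inside, its centre 45 mm right (-y) of the middle
- hinge (a point): middle of the lid's hinge pin, on the case's far top edge: 105 mm behind (+x) the case's centre, 98 mm above the bench; the pin runs along the case's y
- lid (a joint): the lid's angle in rad: 0 shut, grows as it opens. It weighs 0.6 to 0.9 kg (3 to 4.5 N to lift at the bar) and falls shut unless the stay or a hand holds it. The stay stops it at its highest point, somewhere between 1.29 and 1.49, not the same on every case: there it comes up hard, and has to be felt
- lid_bar (a point): centre of the round steel bar that lifts the lid: 12 mm thick, 108 mm clear length along the case's y, 25 mm clear of the lid's front edge, on two end posts in the plane of the lid. 245 mm from the hinge pin in the lid's plane and 7 mm to its upper side; shut, 105 mm above the bench. Pinched across from above it can turn between the pads
- knee (a joint): knee of the stay's two links, in rad: about 0 folded (lid shut), 2.86 in line (lid highest), 3.01 locked on its stop. A light spring draws it into the lock once the lid was firmly at its highest and is eased off. Pushed back through the line, it springs back if let go above 2.7; from 2.6 to 2.2 its stiff knuckle holds the lid up; below 2.1 the lid comes down by itself
- knee_boss (a point): middle of the round steel boss on the stay's knee: 16 mm thick, 26 mm long along the case's y, 130 mm right (-y) of the case's middle, inside the right wall. Locked, it stands about 60 mm above the rim. Pushed from its front (bar) side towards the hinge with about 3 N, it lifts the lid 1 mm, passes the line after 9 mm, then folds; 30 mm back and 19 mm down the knee is at 2.3
- stay_foot (a point): pivot of the stay's lower link on its bracket, inside the case's right wall, about 45 mm below the rim and 160 mm ahead of the hinge. The bracket is clamped in an upright slot, some mm higher or lower on each case; it slips if the lid is forced up or down against the straight stay with more than about 20 N at the bar, and must not
- rack_mid (a point): centre of the white block of the loose vial rack, half-way up: block 104 long (its x), 46 wide (its y), 34 high, this point 17 mm above its foot; ten capped amber vials stand 14 mm out of its top. 130 to 210 g. Gripped across its 46 mm sides
- bay (a point): point on the case's inside floor, 4 mm above the bench, where the rack goes, in the empty left half, its long side along the case's x: 28 mm ahead (-x) and 75 mm left (+y) of the case's middle; axes as the case's. Free space 200 mm along x, 170 mm along y
- reagent: amber reagent bottle, 72 mm diameter, 150 high, loose; origin: centre of its foot. Leave alone
- septa_jar: small clear jar with black cap, 54 mm diameter, 65 high, loose; origin: centre of its foot. Leave alone
- glove_carton: cardboard carton 120 x 230 x 75 high, loose; origin: centre of its underside. Leave alone
Things that resemble listed ones, but are neither listed nor needed, are in the scene too. Of the things that look like the part that bears rack_mid, the largest one is meant.

How it is judged:
By the outcome, as a careful person would: the job done as asked, in the order asked, and still so for the second after the job is handed in, with the robot touching nothing.
It also fails if it takes over 70 s, if anything falls off the work surface, if the arm or the gripper's body presses on something with over 40 N, if the wrist force passes 120 N, or if a joint passes its speed limit or range.

### The arm

A 6-joint arm with a two-finger parallel gripper is mounted at the origin on the work surface. World frame = base frame: x ahead of the robot, y to its left, z up, the work surface at z = 0. Lengths are in mm, angles in rad, forces in N, time in s.
With the tool pointing down it reaches from about 350 to 975 mm from the base axis. Payload 7.1 kg.
Tool frame: the origin (TCP) lies between the finger pads; the fingertips stand 19 mm ahead of it and the grasp point (between the pads) is the TCP; z points along the fingers, y is the line along which they close (so a half turn about z gives the same grasp; the last joint's range is limited). The gripper opens to 88 mm and grips with 3 to 60 N. Pads are 20 mm wide; open, the fingers measure 115 mm over their backs; the gripper's body (75 mm by 178 mm) begins 61 mm behind the grasp point.
Start: joints at [-1.234, 0.423, 1.63, -0, 1.089, -0.019], TCP at [217.729, -585.832, 241.675] pointing down, gripper open.
Joint ranges: [-3, 3], [-0.9, 2.11], [0.09, 2.58], [-1.31, 4.45], [0.11, 2.69], [-2.54, 2.54]. Speed limits (rad/s): [2.39, 2.39, 3.01, 3.14, 3.14, 3.14].

### API

Orientations are given as a rotation vector (axis times angle).
In Python, from workcell import ctrl gives the robot as it stands.
- The arm moves only by the tool arm_command, never from a script. Its argument "series" is a list of rows, each an object with "linear": the shift along the tool's x, y, z in m, a list of three; "turn": the turn about the tool's z in rad. A call has 1 to 10 rows; each row shifts and turns the commanded pose from where the row before left it, along the tool's axes as they then stand; what a row does not reach is not made up. A row lasts 1/10 s, in which the tool goes at most 50 mm and 8.59 degrees, less where a joint would pass 70% of its speed; a pose out of reach is approached as far as the arm can. A call with a gripper value outside its range is refused whole. "jaw" is the opening, from -1 (shut) to 1 (fully open), set as the call begins (left out, the last holds). The fingers move at their own pace and stop on an object; the grip force is fixed at half the most. Time passes only in rows, so rows that do not move let the fingers close. It gives the time, the measured TCP pose, the force, the opening and the grip force at its end, in the units of the state.
- ctrl.get_obs(): the state, without advancing time (a new reading comes with each control period).
- ctrl.get_image(name): name is "scene" or "top"; returns a dict with "frame" (480x640x3 uint8, blue, green, red), "fx", "fy", "cx", "cy" (pixels), "rvec" (rotation vector, rad) and "tvec" (3), from world to camera coordinates, as OpenCV has them. Camera axes: x right, y down, z forward; pixel columns grow to the right and rows downward; lengths in mm; the calibration is good to about 2 mm. A picture is of the moment at which its call begins. There is no depth.
- ctrl.close_job(): hands the job in; it is judged then, once.
The state is a dict: "t": time; "qpos": joint angles; "qvel": joint speeds; "joint_torque": joint torques, N m; "ee_pos": TCP position; "orientation": TCP orientation; "ft_force": force on the tool from outside, world axes, zero at the start; "moment": the same for the moment, N m; "width": finger opening in mm; "grasp_force": force on a finger pad.
Only numpy, scipy, OpenCV 4.12 (cv2) and the standard library are available. Lean on these libraries where they do the work, as an engineer would, in place of code of your own. Each camera call takes 0.05 s, during which the arm holds its last target. There are 200 camera calls.

## Working session

There is one attempt and no reset: what is moved stays moved. The work goes in short steps, Python scripts to look and compute and a tool call to move; the robot and the scene stay as the last step left them, time stands still between calls to the robot, and variables do not carry over. Pictures are saved under pics/ and viewed, at most 10 in all, crops included, and the job is handed in when it is done.

Besides the shell and the picture viewer there is one more tool, called after ">>>" by a JSON object that holds its "api" and its "payload", one argument or row to a line. arm_command: Moves the arm, as the interface text tells. Its arguments: {"type":"object","properties":{"series":{"type":"array"},"jaw":{"type":"number"}},"required":["series"]}

```bash
mkdir -p pics; ls; python3 - <<'E'
from workcell import ctrl
import cv2,pickle
d={}
for n in("scene","top"):
    i=ctrl.get_image(n); d[n]=i; cv2.imwrite(f"pics/{n}0.png",i["frame"]); print(n,i["fx"],i["cx"],i["cy"],i["rvec"],i["tvec"])
pickle.dump(d,open("d0.pkl","wb"))
print(ctrl.get_obs())
E
```

```text
pics
scene 488.9022092132133 313.54841669125574 237.03890270424654 [ 1.39808498  2.05502016 -0.93612521] [ 220.41779862 -251.13719616 1615.80700733]
top 441.99198425425067 314.6459818416545 232.921353945403 [ 2.1741205  -2.15655239  0.12227162] [-35.60757936 553.29263635 938.1242238 ]
{'t': 0.1, 'qpos': array([-1.23402112e+00,  4.23785263e-01,  1.63060374e+00, -1.46782140e-05,
        1.08858145e+00, -1.90188434e-02]), 'qvel': array([ 8.13500152e-05, -6.63071037e-04,  2.97220421e-04, -7.59763183e-04,
        6.13429819e-04, -1.58579133e-03]), 'joint_torque': array([-5.18617053e-04, -5.45615816e+01, -2.74324501e+01,  6.45029219e-02,
        1.88591075e-02, -4.69458064e-05]), 'ee_pos': array([ 217.56321834, -585.40852699,  240.97025794]), 'orientation': array([-3.09067321e+00, -5.55706958e-01,  3.62410484e-04]), 'ft_force': array([ 0.36132755,  0.10010263, -0.73016027]), 'moment': array([ 0.02989157, -0.06440365,  0.01015758]), 'grasp_force': 0.0, 'width': 87.71309470141583}
```

View pics/scene0.png

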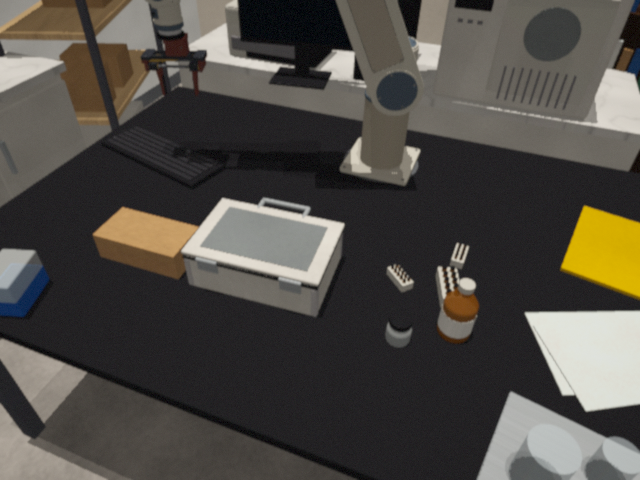

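View pics/top0.png

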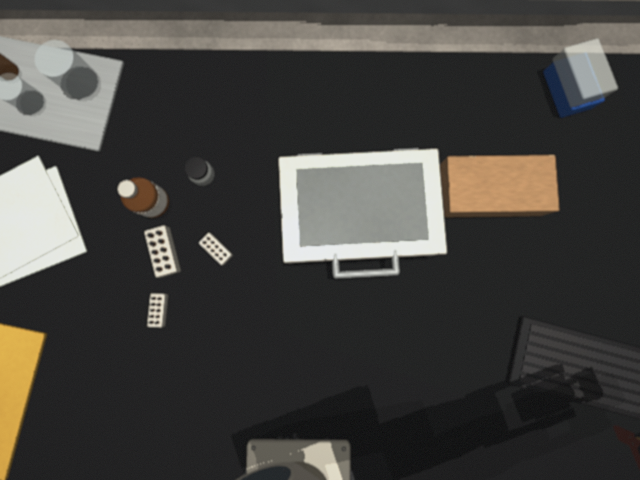

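The scene view shows the robot at the back, the shut case at (265,250), the carton against its side at (150,240), the large rack at (450,280) next to the bottle (458,310), and the jar at (398,332). In the top view (up = +x, left = +y) the lid corners are about (279,157), (438,149), (446,254) and (284,262). The bar is at (366,272) and the big rack at (161,251).

```bash
cat > h.py <<'E'
import numpy as np, cv2
from workcell import ctrl
def K(i): return np.array([[i["fx"],0,i["cx"]],[0,i["fy"],i["cy"]],[0,0,1.]])
def ray(i,p):
    R=cv2.Rodrigues(np.array(i["rvec"],float))[0]; t=np.array(i["tvec"],float)
    return -R.T@t, R.T@np.linalg.inv(K(i))@np.array([p[0],p[1],1.])
def plane(i,p,z):
    c,d=ray(i,p); return c+d*(z-c[2])/d[2]
def proj(i,P):
    return cv2.projectPoints(np.array([P],float).reshape(-1,3),np.array(i["rvec"],float),np.array(i["tvec"],float),K(i),None)[0].reshape(-1,2)
def blobs(i,m,amin=60):
    m=cv2.morphologyEx(m.astype(np.uint8)*255,cv2.MORPH_CLOSE,np.ones((7,7)))
    return [c for c in cv2.findContours(m,cv2.RETR_EXTERNAL,cv2.CHAIN_APPROX_NONE)[0] if cv2.contourArea(c)>amin]
E
python3 - <<'E'
from h import *
import pickle
i=pickle.load(open("d0.pkl","rb"))["top"]; f=i["frame"].astype(int)
np.set_printoptions(precision=1,suppress=True)
m=f.min(2)>110
for c in blobs(i,m):
    (x,y),s,a=cv2.minAreaRect(c)
    if 100<x<470 and 140<y<340: 
        print((x,y),s,a)
        z=100 if max(s)>100 else 34
        for b in cv2.boxPoints(((x,y),s,a)): print('  ',b,plane(i,b,z))
        print(' mid',plane(i,(x,y),z))
print('bar',plane(i,(335,273),105),plane(i,(398,270),105),plane(i,(366,272),105))
print('carton',plane(i,(448,156),75),plane(i,(449,216),75),plane(i,(557,155),75),plane(i,(558,211),75))
print('bottle cap',plane(i,(126,188),150),'jar',plane(i,(198,167),65))
E
```

```text
(155.7524871826172, 309.9752502441406) (15.423076629638672, 33.433250427246094) 5.710593223571777
   [146.4 325.8] [350.9 326.1  34. ]
   [149.7 292.6] [421.2 322.4  34. ]
   [165.1 294.1] [418.2 289.3  34. ]
   [161.8 327.4] [347.9 293.2  34. ]
 mid [384.4 307.8  34. ]
(214.75, 248.25) (32.52690887451172, 14.849241256713867) 45.0
   [198. 242.] [531.2 222.8  34. ]
   [208.5 231.5] [554.4 200.7  34. ]
   [231.5 254.5] [504.6 149.1  34. ]
   [221. 265.] [481.6 171.2  34. ]
 mid [517.9 185.9  34. ]
(159.9954833984375, 250.98263549804688) (48.435691833496094, 22.5148868560791) 75.46554565429688
   [143.  230.4] [555.7 343.7  34. ]
   [164.8 224.7] [568.6 296.7  34. ]
   [177.  271.6] [466.6 265.8  34. ]
   [155.2 277.3] [454.1 312.3  34. ]
 mid [510.9 304.6  34. ]
(126.0, 188.0) (16.0, 16.0) 90.0
   [118. 180.] [667.4 404.7  34. ]
   [134. 180.] [667.7 369.4  34. ]
   [134. 196.] [631.7 367.4  34. ]
   [118. 196.] [631.4 402.7  34. ]
 mid [649.5 386.   34. ]
(362.3294677734375, 213.42556762695312) (124.96602630615234, 164.03807067871094) 87.01853942871094
   [277.2 155.3] [707.2  48.  100. ]
   [441.  146.8] [ 728.4 -292.5  100. ]
   [447.5 271.6] [ 469.7 -299.5  100. ]
   [283.7 280.1] [449.9  30.5 100. ]
 mid [ 586.8 -128.2  100. ]
bar [464.9 -72.4 105. ] [ 471.9 -198.7  105. ] [ 467.4 -134.5  105. ]
carton [ 716.2 -314.3   75. ] [ 586.7 -313.1   75. ] [ 720.4 -547.4   75. ] [ 599.3 -543.1   75. ]
bottle cap [625.  335.8 150. ] jar [690.2 220.6  65. ]
```

```bash
python3 - <<'E'
from h import *
import pickle
D=pickle.load(open("d0.pkl","rb")); i=D["top"]; f=i["frame"].astype(int)
np.set_printoptions(precision=1,suppress=True)
m=(f.min(2)>60).astype(np.uint8); m[:,:240]=0; m[:140]=0;m[290:]=0;m[:,470:]=0
sat=f.max(2)-f.min(2); m[sat>50]=0
o=cv2.morphologyEx(m,cv2.MORPH_OPEN,np.ones((15,15)))
c=max(cv2.findContours(o,0,1)[0],key=cv2.contourArea)
P=[plane(i,b,102)[:2] for b in c[:,0].astype(float)]
r=cv2.minAreaRect(np.float32(P)); print('lid',r); b=cv2.boxPoints(r); print(b)
# bar: bright pixels below lid
g=m.copy(); g[cv2.dilate(o,np.ones((5,5)))>0]=0
c=max(cv2.findContours(g,0,1)[0],key=cv2.contourArea)
P=np.array([plane(i,b,105)[:2] for b in c[:,0].astype(float)]);print('bar pts',P.min(0),P.max(0))
r=cv2.minAreaRect(np.float32(P)); print(r, cv2.boxPoints(r))
ys,xs=np.nonzero(g); k=[ys[xs==x].max() for x in range(340,394,6)]; print(k)
for x in (345,366,388):
    v=ys[xs==x]; print(x,v.min(),v.max(),plane(i,(x,v.min()),105),plane(i,(x,v.max()),105))
s=D["scene"]
for n,cc in (("top",i),("scene",s)): print(n,ray(cc,(320,240))[0])
E
```

```text
lid ((606.7479248046875, -126.40252685546875), (226.06594848632812, 335.0711364746094), 3.5267393589019775)
[[ 483.6   33.9]
 [ 504.2 -300.6]
 [ 729.9 -286.7]
 [ 709.3   47.8]]
bar pts [ 454.9 -200.9] [491.9 -66.3]
((473.0502624511719, -133.79344177246094), (31.319198608398438, 135.51217651367188), 3.320586919784546) [[ 453.5  -67.1]
 [ 461.3 -202.3]
 [ 492.6 -200.5]
 [ 484.8  -65.2]]
[np.int64(278), np.int64(278), np.int64(277), np.int64(277), np.int64(277), np.int64(276), np.int64(276), np.int64(275), np.int64(275)]
345 271 277 [469.  -92.4 105. ] [457.1 -92.4 105. ]
366 269 276 [ 473.4 -134.6  105. ] [ 459.4 -134.5  105. ]
388 268 275 [ 475.7 -178.7  105. ] [ 461.7 -178.6  105. ]
top [446.4 -29.6 993.6]
scene [1379.8  289.1  857.4]
```

>>> {"api": "arm_command", "payload": {
  "series": [
    {"linear": [0, 0, 0], "turn": -0.14},
    {"linear": [0, 0, 0], "turn": -0.14},
    {"linear": [0, 0, 0], "turn": -0.14},
    {"linear": [0, 0, 0], "turn": -0.14},
    {"linear": [0, 0, 0], "turn": -0.14},
    {"linear": [0, 0, 0], "turn": -0.14},
    {"linear": [0, 0, 0], "turn": -0.14},
    {"linear": [0, 0, 0], "turn": -0.14},
    {"linear": [0, 0, 0], "turn": -0.15}
  ],
  "jaw": -0.4
}}

```text
t: 1.0
ee_pos: [217.6, -585.5, 241.2]
orientation: [-2.152, -2.287, -0.001]
ft_force: [0.5, -0.1, 0.1]
width: 26.7
grasp_force: 0.0
```

>>> {"api": "arm_command", "payload": {
  "series": [
    {"linear": [0.03, 0.018, 0.003], "turn": 0},
    {"linear": [0.045, 0.028, 0.004], "turn": 0},
    {"linear": [0.045, 0.028, 0.004], "turn": 0},
    {"linear": [0.045, 0.028, 0.004], "turn": 0},
    {"linear": [0.045, 0.028, 0.004], "turn": 0},
    {"linear": [0.045, 0.028, 0.004], "turn": 0},
    {"linear": [0.045, 0.028, 0.004], "turn": 0},
    {"linear": [0.045, 0.028, 0.004], "turn": 0},
    {"linear": [0.045, 0.028, 0.004], "turn": 0},
    {"linear": [0.04, 0.025, 0.004], "turn": 0}
  ]
}}

```text
t: 2.0
ee_pos: [449.1, -161.8, 204.4]
orientation: [2.159, 2.282, 0.0]
ft_force: [0.9, -0.1, -0.2]
width: 26.5
grasp_force: 0.0
```

>>> {"api": "arm_command", "payload": {
  "series": [
    {"linear": [0, 0, 0], "turn": 0},
    {"linear": [0, 0, 0], "turn": 0}
  ]
}}

```text
t: 2.2
ee_pos: [448.7, -162.9, 204.3]
orientation: [-2.156, -2.285, 0.001]
ft_force: [0.5, -0.3, 1.1]
width: 26.2
grasp_force: 0.0
```

>>> {"api": "arm_command", "payload": {
  "series": [
    {"linear": [0.0135, 0.01, 0.01], "turn": 0},
    {"linear": [0.0135, 0.0096, 0.02], "turn": 0},
    {"linear": [0, 0, 0.02], "turn": 0},
    {"linear": [0, 0, 0.012], "turn": 0},
    {"linear": [0, 0, 0], "turn": 0},
    {"linear": [0, 0, 0], "turn": 0}
  ]
}}

```text
t: 2.8
ee_pos: [466.4, -136.8, 142.8]
orientation: [-2.161, -2.28, 0.0]
ft_force: [0.0, 0.2, 0.7]
width: 26.4
grasp_force: 0.0
```

```bash
python3 - <<'E'
from h import *
a=ctrl.get_image("scene")["frame"];b=ctrl.get_image("top")["frame"]
im=np.hstack([cv2.resize(a[180:280,220:345],(400,320),interpolation=2),cv2.resize(b[200:300,300:425],(400,320),interpolation=2)])
cv2.imwrite("pics/c1.png",im); print(ctrl.get_obs()["ee_pos"])
E
```

```text
[ 467.022003   -136.55679347  143.35925974]
```

View pics/c1.png

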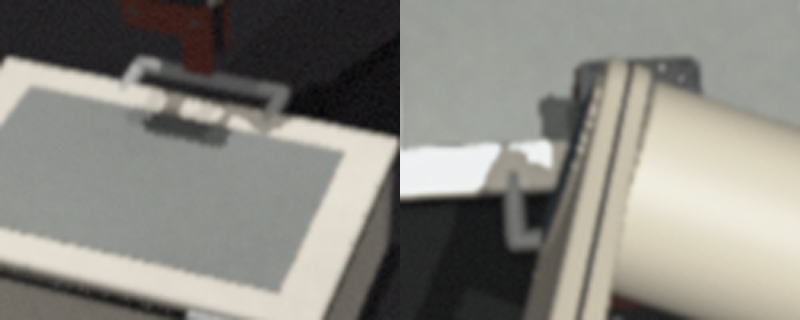

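The crop shows the fingers straddling the middle of the bar: left panel about (200,60), with the bar from (140,65) to (280,100). I'll go down and close.

>>> {"api": "arm_command", "payload": {
  "series": [
    {"linear": [0, 0, 0.006], "turn": 0},
    {"linear": [0, 0, 0.008], "turn": 0},
    {"linear": [0, 0, 0.008], "turn": 0},
    {"linear": [0, 0, 0.007], "turn": 0},
    {"linear": [0, 0, 0.002], "turn": 0},
    {"linear": [0, 0, 0], "turn": 0}
  ]
}}

```text
t: 3.5
ee_pos: [466.4, -135.6, 111.0]
orientation: [-2.159, -2.281, 0.001]
ft_force: [0.2, -1.0, -0.7]
width: 26.5
grasp_force: 0.0
```

>>> {"api": "arm_command", "payload": {
  "series": [
    {"linear": [0, 0, 0], "turn": 0},
    {"linear": [0, 0, 0], "turn": 0},
    {"linear": [0, 0, 0], "turn": 0},
    {"linear": [0, 0, 0], "turn": 0}
  ],
  "jaw": -1
}}

```text
t: 3.9
ee_pos: [464.8, -135.8, 111.6]
orientation: [-2.157, -2.28, 0.004]
ft_force: [-5.7, -2.9, 3.5]
width: 11.1
grasp_force: 30.0
```

```bash
cat > arc.py <<'E'
import numpy as np
def rows(th,off=0):
    th=np.array(th); y=245*(1-np.cos(th))+7*np.sin(th); z=-(245*np.sin(th)-7*(1-np.cos(th)))
    P=np.round(np.c_[y,z]-[y[0],z[0]],1); return np.diff(P,axis=0)
E
python3 -c "
from arc import *
for a,b,n in((0,.5,10),(.5,1.0,10),(1.0,1.24,8),(1.24,1.5,13)): print([(round(p,1),round(q,1)) for p,q in rows(np.linspace(a,b,n+1))])"
```

```text
[(np.float64(0.7), np.float64(-12.2)), (np.float64(1.2), np.float64(-12.2)), (np.float64(1.9), np.float64(-12.1)), (np.float64(2.5), np.float64(-12.0)), (np.float64(3.0), np.float64(-11.9)), (np.float64(3.7), np.float64(-11.7)), (np.float64(4.3), np.float64(-11.5)), (np.float64(4.8), np.float64(-11.3)), (np.float64(5.3), np.float64(-11.0)), (np.float64(5.9), np.float64(-10.7))]
[(np.float64(6.4), np.float64(-10.4)), (np.float64(7.0), np.float64(-10.1)), (np.float64(7.4), np.float64(-9.7)), (np.float64(8.0), np.float64(-9.4)), (np.float64(8.4), np.float64(-8.9)), (np.float64(8.8), np.float64(-8.5)), (np.float64(9.2), np.float64(-8.1)), (np.float64(9.6), np.float64(-7.6)), (np.float64(10.0), np.float64(-7.1)), (np.float64(10.4), np.float64(-6.5))]
[(np.float64(6.4), np.float64(-3.7)), (np.float64(6.4), np.float64(-3.5)), (np.float64(6.6), np.float64(-3.3)), (np.float64(6.6), np.float64(-3.1)), (np.float64(6.8), np.float64(-2.9)), (np.float64(6.8), np.float64(-2.8)), (np.float64(6.9), np.float64(-2.5)), (np.float64(7.0), np.float64(-2.2))]
[(np.float64(4.7), np.float64(-1.4)), (np.float64(4.7), np.float64(-1.3)), (np.float64(4.8), np.float64(-1.3)), (np.float64(4.7), np.float64(-1.1)), (np.float64(4.8), np.float64(-1.0)), (np.float64(4.8), np.float64(-1.0)), (np.float64(4.9), np.float64(-0.8)), (np.float64(4.8), np.float64(-0.7)), (np.float64(4.9), np.float64(-0.7)), (np.float64(4.8), np.float64(-0.5)), (np.float64(4.9), np.float64(-0.5)), (np.float64(4.9), np.float64(-0.3)), (np.float64(4.9), np.float64(-0.3))]
```

>>> {"api": "arm_command", "payload": {
  "series": [
    {"linear": [0, -0.0014, -0.005], "turn": 0},
    {"linear": [0, 0.0005, -0.0072], "turn": 0},
    {"linear": [0, 0.0012, -0.0122], "turn": 0},
    {"linear": [0, 0.0019, -0.0121], "turn": 0},
    {"linear": [0, 0.0025, -0.012], "turn": 0},
    {"linear": [0, 0.003, -0.0119], "turn": 0},
    {"linear": [0, 0.0037, -0.0117], "turn": 0},
    {"linear": [0, 0.0043, -0.0115], "turn": 0},
    {"linear": [0, 0.0048, -0.0113], "turn": 0},
    {"linear": [0, 0.0053, -0.011], "turn": 0}
  ]
}}

```text
t: 4.9
ee_pos: [491.4, -134.2, 218.2]
orientation: [-2.158, -2.28, 0.003]
ft_force: [-6.1, -0.2, -2.4]
width: 11.2
grasp_force: 30.0
```

>>> {"api": "arm_command", "payload": {
  "series": [
    {"linear": [0, 0.005, -0.0107], "turn": 0},
    {"linear": [0, 0.006, -0.0104], "turn": 0},
    {"linear": [0, 0.007, -0.0101], "turn": 0},
    {"linear": [0, 0.0074, -0.0097], "turn": 0},
    {"linear": [0, 0.008, -0.0094], "turn": 0},
    {"linear": [0, 0.0084, -0.0089], "turn": 0},
    {"linear": [0, 0.0088, -0.0085], "turn": 0},
    {"linear": [0, 0.0092, -0.0081], "turn": 0},
    {"linear": [0, 0.0096, -0.0076], "turn": 0},
    {"linear": [0, 0.01, -0.0071], "turn": 0}
  ]
}}

```text
t: 5.9
ee_pos: [570.8, -129.7, 310.8]
orientation: [-2.158, -2.28, 0.002]
ft_force: [-10.5, 1.6, 10.4]
width: 11.0
grasp_force: 30.0
```

```bash
python3 -c "
from workcell import ctrl
o=ctrl.get_obs();print(o['ee_pos'],o['ft_force'])"
```

```text
[ 570.75630059 -129.65933967  310.77978306] [-10.50797403   1.56662311  10.37658069]
```

>>> {"api": "arm_command", "payload": {
  "series": [
    {"linear": [0, 0.003, -0.0045], "turn": 0},
    {"linear": [0, 0.0055, -0.005], "turn": 0},
    {"linear": [0, 0.0064, -0.0042], "turn": 0},
    {"linear": [0, 0.0064, -0.0035], "turn": 0},
    {"linear": [0, 0.0066, -0.0033], "turn": 0},
    {"linear": [0, 0.0066, -0.0031], "turn": 0},
    {"linear": [0, 0.0068, -0.0029], "turn": 0},
    {"linear": [0, 0.0068, -0.0028], "turn": 0},
    {"linear": [0, 0.0069, -0.0025], "turn": 0},
    {"linear": [0, 0.002, -0.0006], "turn": 0}
  ]
}}

```text
t: 6.9
ee_pos: [629.8, -126.6, 341.8]
orientation: [2.158, 2.281, 0.002]
ft_force: [-4.0, 4.6, 4.8]
width: 11.0
grasp_force: 30.0
```

>>> {"api": "arm_command", "payload": {
  "series": [
    {"linear": [0.0005, 0.004, -0.0017], "turn": 0},
    {"linear": [0.0005, 0.004, -0.0015], "turn": 0},
    {"linear": [0, 0.004, -0.0013], "turn": 0},
    {"linear": [0, 0.004, -0.0011], "turn": 0},
    {"linear": [0, 0.002, -0.0005], "turn": 0},
    {"linear": [0, 0, 0], "turn": 0}
  ]
}}

```text
t: 7.5
ee_pos: [647.2, -125.5, 347.0]
orientation: [2.158, 2.28, 0.0]
ft_force: [-1.3, -3.1, 4.0]
width: 10.8
grasp_force: 30.0
```

>>> {"api": "arm_command", "payload": {
  "series": [
    {"linear": [0, 0.0025, -0.0006], "turn": 0},
    {"linear": [0, 0.0025, -0.0006], "turn": 0},
    {"linear": [0, 0, 0], "turn": 0},
    {"linear": [0, 0, 0], "turn": 0}
  ]
}}

```text
t: 7.9
ee_pos: [652.0, -125.2, 348.1]
orientation: [2.159, 2.28, 0.0]
ft_force: [-1.0, -4.3, 5.2]
width: 11.2
grasp_force: 30.0
```

>>> {"api": "arm_command", "payload": {
  "series": [
    {"linear": [0, 0.0025, -0.0005], "turn": 0},
    {"linear": [0, 0.0025, -0.0005], "turn": 0},
    {"linear": [0, 0, 0], "turn": 0},
    {"linear": [0, 0, 0], "turn": 0}
  ]
}}

```text
t: 8.3
ee_pos: [656.9, -124.8, 349.1]
orientation: [2.159, 2.28, 0.0]
ft_force: [-2.1, -5.2, 5.6]
width: 11.3
grasp_force: 30.0
```

>>> {"api": "arm_command", "payload": {
  "series": [
    {"linear": [-0.001, 0.0025, -0.001], "turn": 0},
    {"linear": [-0.0005, 0.0025, -0.001], "turn": 0},
    {"linear": [0, 0, 0], "turn": 0},
    {"linear": [0, 0, 0], "turn": 0}
  ]
}}

```text
t: 8.7
ee_pos: [661.8, -124.7, 350.2]
orientation: [-2.158, -2.281, -0.001]
ft_force: [0.5, 2.9, 1.1]
width: 11.2
grasp_force: 30.0
```

>>> {"api": "arm_command", "payload": {
  "series": [
    {"linear": [0, 0.002, -0.0003], "turn": 0},
    {"linear": [0, 0.002, -0.0003], "turn": 0},
    {"linear": [0, 0, 0], "turn": 0},
    {"linear": [0, 0, 0], "turn": 0}
  ]
}}

```text
t: 9.1
ee_pos: [665.8, -124.5, 351.1]
orientation: [-2.158, -2.281, -0.001]
ft_force: [-0.9, 5.7, 0.7]
width: 11.1
grasp_force: 30.0
```

>>> {"api": "arm_command", "payload": {
  "series": [
    {"linear": [0, 0.0015, -0.0002], "turn": 0},
    {"linear": [0, 0.0015, -0.0002], "turn": 0},
    {"linear": [0, 0, 0], "turn": 0},
    {"linear": [0, 0, 0], "turn": 0}
  ]
}}

```text
t: 9.5
ee_pos: [668.4, -124.5, 351.4]
orientation: [-2.158, -2.281, -0.0]
ft_force: [-2.2, 5.3, 1.2]
width: 11.3
grasp_force: 30.0
```

>>> {"api": "arm_command", "payload": {
  "series": [
    {"linear": [0.0005, 0.0015, -0.0002], "turn": 0},
    {"linear": [0, 0, 0], "turn": 0},
    {"linear": [0, 0, 0], "turn": 0}
  ]
}}

```text
t: 9.8
ee_pos: [668.8, -124.4, 351.5]
orientation: [-2.157, -2.28, 0.004]
ft_force: [-8.2, 2.1, 3.1]
width: 11.4
grasp_force: 30.0
```

>>> {"api": "arm_command", "payload": {
  "series": [
    {"linear": [0.0005, 0.0015, -0.0002], "turn": 0},
    {"linear": [0, 0, 0], "turn": 0},
    {"linear": [0, 0, 0], "turn": 0}
  ]
}}

```text
t: 10.1
ee_pos: [669.1, -124.4, 351.5]
orientation: [-2.157, -2.278, 0.007]
ft_force: [-12.2, 0.2, 4.1]
width: 10.9
grasp_force: 30.0
```

>>> {"api": "arm_command", "payload": {
  "series": [
    {"linear": [0, 0.0015, -0.0002], "turn": 0},
    {"linear": [0, 0, 0], "turn": 0},
    {"linear": [0, 0, 0], "turn": 0}
  ]
}}

```text
t: 10.4
ee_pos: [669.4, -124.4, 351.5]
orientation: [-2.155, -2.277, 0.01]
ft_force: [-16.9, 1.4, 5.7]
width: 11.1
grasp_force: 30.0
```

>>> {"api": "arm_command", "payload": {
  "series": [
    {"linear": [0, -0.0015, 0], "turn": 0},
    {"linear": [0, -0.0015, 0.0002], "turn": 0},
    {"linear": [0, -0.001, 0.0001], "turn": 0},
    {"linear": [0, -0.001, 0.0001], "turn": 0},
    {"linear": [0, 0, 0], "turn": 0},
    {"linear": [0, 0, 0], "turn": 0},
    {"linear": [0, 0, 0], "turn": 0}
  ]
}}

```text
t: 11.1
ee_pos: [668.0, -124.4, 351.4]
orientation: [-2.159, -2.281, 0.001]
ft_force: [-1.8, -0.3, -3.1]
width: 11.4
grasp_force: 30.0
```

```bash
python3 - <<'E'
from h import *
i=ctrl.get_image("scene");import pickle;pickle.dump(i,open("d1.pkl","wb"))
cv2.imwrite("pics/s2.png",cv2.resize(i["frame"][90:330,160:400],(600,600),interpolation=2)); o=ctrl.get_obs();print(o["ee_pos"],o["ft_force"])
E
```

```text
[ 668.00199228 -124.40191549  351.39369721] [-2.32008058 -0.6290163  -4.15236273]
```

View pics/s2.png

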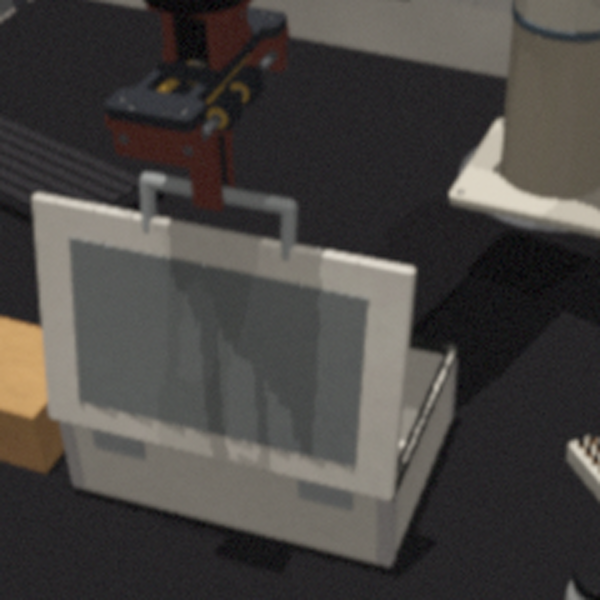

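The lid stands up with the fingers on the bar at (215,185), and it hides the stay from this camera. I'll ease a little further and see whether the stay takes the load.

>>> {"api": "arm_command", "payload": {
  "series": [
    {"linear": [0, -0.001, 0], "turn": 0},
    {"linear": [0, -0.001, 0], "turn": 0},
    {"linear": [0, 0, 0], "turn": 0},
    {"linear": [0, 0, 0], "turn": 0}
  ]
}}

```text
t: 11.55
ee_pos: [666.7, -124.5, 351.2]
orientation: [2.159, 2.281, 0.001]
ft_force: [5.1, -2.1, -9.9]
width: 11.3
grasp_force: 30.0
```

>>> {"api": "arm_command", "payload": {
  "series": [
    {"linear": [0, -0.001, 0], "turn": 0},
    {"linear": [0, -0.001, 0], "turn": 0},
    {"linear": [0, 0, 0], "turn": 0},
    {"linear": [0, 0, 0], "turn": 0}
  ]
}}

```text
t: 11.95
ee_pos: [666.3, -124.5, 351.2]
orientation: [2.157, 2.279, 0.005]
ft_force: [12.3, -1.7, -14.2]
width: 11.2
grasp_force: 30.0
```

```bash
python3 - <<'E'
from h import *
i=ctrl.get_image("top");import pickle;pickle.dump(i,open("d2.pkl","wb"))
cv2.imwrite("pics/t2.png",cv2.resize(i["frame"][120:300,260:500],(800,600),interpolation=2))
E
```

```text
(no output)
```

View pics/t2.png

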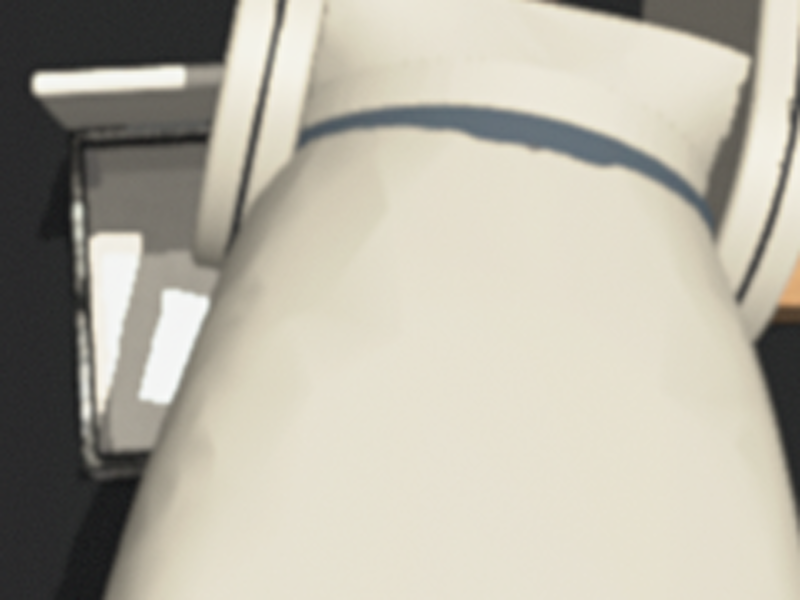

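The arm covers the stay here. The lid itself moved only 0.4 mm while the pull rose to 12 N, so the stay holds it. I'll return to neutral and release.

>>> {"api": "arm_command", "payload": {
  "series": [
    {"linear": [0, 0.001, 0.001], "turn": 0},
    {"linear": [0, 0.0015, 0.0015], "turn": 0},
    {"linear": [0, 0, 0.0005], "turn": 0},
    {"linear": [0, 0, 0], "turn": 0}
  ]
}}

```text
t: 12.4
ee_pos: [667.0, -124.5, 351.1]
orientation: [2.158, 2.28, 0.002]
ft_force: [-1.1, -0.2, 6.2]
width: 11.3
grasp_force: 30.0
```

>>> {"api": "arm_command", "payload": {
  "series": [
    {"linear": [0, 0, 0], "turn": 0},
    {"linear": [0, 0, 0], "turn": 0},
    {"linear": [0, 0, 0], "turn": 0}
  ],
  "jaw": -0.5
}}

```text
t: 12.7
ee_pos: [666.6, -124.2, 348.9]
orientation: [2.16, 2.282, 0.0]
ft_force: [-0.6, -1.2, -0.6]
width: 22.2
grasp_force: 0.0
```

>>> {"api": "arm_command", "payload": {
  "series": [
    {"linear": [0, 0, -0.01], "turn": 0},
    {"linear": [0, 0, -0.02], "turn": 0},
    {"linear": [0, 0, -0.025], "turn": 0},
    {"linear": [0.04, -0.02, -0.01], "turn": 0.1},
    {"linear": [0.045, -0.02, 0], "turn": 0.14},
    {"linear": [0.045, -0.015, 0], "turn": 0.14},
    {"linear": [0.045, 0, 0], "turn": 0.14},
    {"linear": [0.045, 0, 0], "turn": 0.14},
    {"linear": [0.045, 0, 0], "turn": 0.14},
    {"linear": [0.04, 0, 0], "turn": 0.14}
  ]
}}

```text
t: 13.7
ee_pos: [707.7, 159.2, 415.1]
orientation: [-2.961, -1.05, -0.002]
ft_force: [0.3, -0.1, 0.1]
width: 21.8
grasp_force: 0.0
```

```bash
python3 - <<'E'
from h import *
i=ctrl.get_image("top");import pickle;pickle.dump(i,open("d3.pkl","wb"))
cv2.imwrite("pics/t3.png",cv2.resize(i["frame"][120:300,260:500],(800,600),interpolation=2))
o=ctrl.get_obs();print(o["ee_pos"],o["orientation"],o["qpos"])
E
```

```text
[710.56393014 163.00637812 413.46767205] [-2.9629013  -1.03931639 -0.0039188 ] [0.20838156 0.46064156 1.18323105 0.00200439 1.49546239 1.10429632]
```

View pics/t3.png

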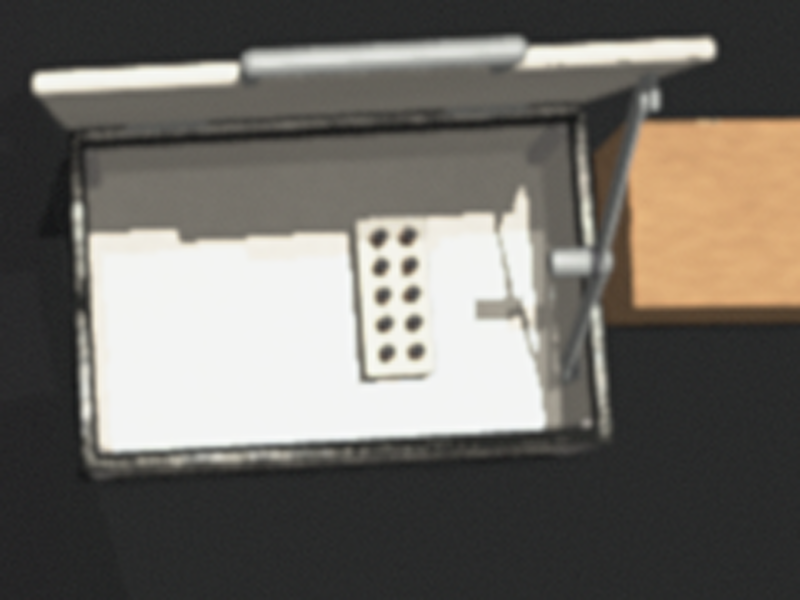

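The lid stands on its locked stay. The knee boss is at crop (572,262), which is full px (431.6,198.6), and the left half of the case is empty. Now to the rack.

>>> {"api": "arm_command", "payload": {
  "series": [
    {"linear": [0, 0, 0.015], "turn": 0.125},
    {"linear": [0, 0, 0.015], "turn": 0.125},
    {"linear": [0, 0, 0.015], "turn": 0.125},
    {"linear": [-0.0248, -0.0324, 0.02], "turn": 0},
    {"linear": [-0.0248, -0.0324, 0.02], "turn": 0},
    {"linear": [-0.0248, -0.0324, 0.02], "turn": 0},
    {"linear": [-0.0248, -0.0324, 0.02], "turn": 0},
    {"linear": [-0.0248, -0.0324, 0.02], "turn": 0},
    {"linear": [-0.0248, -0.0324, 0.02], "turn": 0},
    {"linear": [0, 0, 0], "turn": 0}
  ],
  "jaw": 1
}}

```text
t: 14.75
ee_pos: [501.4, 297.5, 246.7]
orientation: [3.102, 0.492, -0.009]
ft_force: [-0.7, 0.7, -0.3]
width: 88.1
grasp_force: 0.0
```

```bash
python3 - <<'E'
from h import *
import pickle
np.set_printoptions(precision=2,suppress=True)
i=pickle.load(open("d3.pkl","rb")); f=i["frame"]
# rim outer corners in crop coords
for c in((70,132),(585,112),(610,440),(88,475)): 
    p=(260+c[0]*.3,120+c[1]/600*180); print(p,plane(i,p,95)[:2])
p=(431.6,198.6)
for z in(150,155,160): print(z,plane(i,p,z)[:2])
# second view of loose rack
s=ctrl.get_image("scene"); pickle.dump(s,open("d4.pkl","wb"))
o=ctrl.get_obs();print(o["ee_pos"],o["orientation"],o["width"])
E
```

```text
(281.0, 159.6) [699.55  40.32]
(435.5, 153.6) [ 715.2  -282.12]
(443.0, 252.0) [ 509.46 -292.82]
(286.4, 262.5) [485.52  25.85]
150 [ 609.1 -257.1]
155 [ 608.14 -255.75]
160 [ 607.18 -254.4 ]
[504.13 297.1  248.35] [ 3.1   0.49 -0.  ] 88.17891537390153
```

>>> {"api": "arm_command", "payload": {
  "series": [
    {"linear": [0.0045, -0.003, 0.02], "turn": 0.016},
    {"linear": [0.0045, -0.0025, 0.03], "turn": 0},
    {"linear": [0, 0, 0.03], "turn": 0},
    {"linear": [0, 0, 0.03], "turn": 0},
    {"linear": [0, 0, 0.03], "turn": 0},
    {"linear": [0, 0, 0.025], "turn": 0},
    {"linear": [0, 0, 0.02], "turn": 0},
    {"linear": [0, 0, 0.01], "turn": 0},
    {"linear": [0, 0, 0], "turn": 0}
  ]
}}

```text
t: 15.7
ee_pos: [513.8, 303.6, 53.2]
orientation: [3.107, 0.46, -0.001]
ft_force: [-0.4, -0.0, 0.3]
width: 87.6
grasp_force: 0.0
```

```bash
python3 - <<'E'
from h import *
a=ctrl.get_image("scene")["frame"];b=ctrl.get_image("top")["frame"]
im=np.hstack([cv2.resize(a[210:330,370:510],(400,343),interpolation=2),cv2.resize(b[180:300,100:240],(400,343),interpolation=2)])
cv2.imwrite("pics/c5.png",im); o=ctrl.get_obs();print(o["ee_pos"],o["orientation"])
E
```

```text
[514.30100075 304.34704699  54.81080065] [-3.10709628e+00 -4.60635053e-01 -2.39595954e-03]
```

View pics/c5.png

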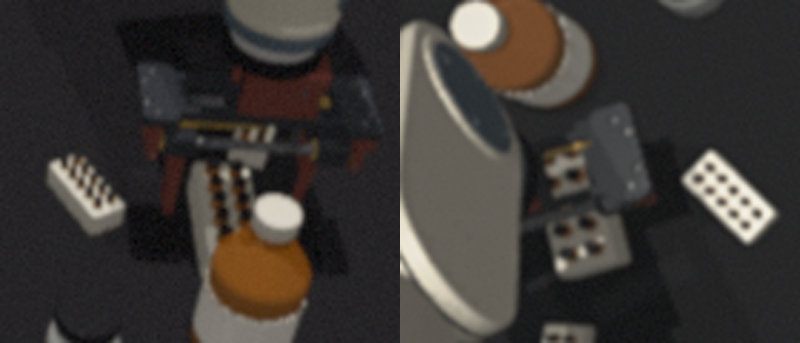

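The fingers stand either side of the rack (left panel, about (175,190) and (300,180)), and the bottle is clear. Down and close.

>>> {"api": "arm_command", "payload": {
  "series": [
    {"linear": [-0.002, 0, 0.007], "turn": 0},
    {"linear": [-0.001, 0, 0.006], "turn": 0},
    {"linear": [0, 0, 0.004], "turn": 0},
    {"linear": [0, 0, 0], "turn": 0}
  ]
}}

```text
t: 16.2
ee_pos: [509.8, 303.1, 36.4]
orientation: [3.107, 0.462, -0.001]
ft_force: [-0.0, -0.0, -0.9]
width: 87.6
grasp_force: 0.0
```

>>> {"api": "arm_command", "payload": {
  "series": [
    {"linear": [0, 0, 0], "turn": 0},
    {"linear": [0, 0, 0], "turn": 0},
    {"linear": [0, 0, 0], "turn": 0},
    {"linear": [0, 0, 0], "turn": 0},
    {"linear": [0, 0, 0], "turn": 0}
  ],
  "jaw": -1
}}

```text
t: 16.7
ee_pos: [510.2, 303.4, 37.0]
orientation: [-3.107, -0.461, -0.0]
ft_force: [-0.7, 0.6, 0.5]
width: 51.7
grasp_force: 0.0
```

>>> {"api": "arm_command", "payload": {
  "series": [
    {"linear": [0, 0, -0.003], "turn": 0},
    {"linear": [0, 0, -0.005], "turn": 0},
    {"linear": [0, 0, -0.01], "turn": 0},
    {"linear": [0, 0, -0.02], "turn": 0},
    {"linear": [0, 0, -0.03], "turn": 0},
    {"linear": [0, 0, -0.035], "turn": 0},
    {"linear": [0, 0, -0.035], "turn": 0},
    {"linear": [0, 0, -0.02], "turn": 0},
    {"linear": [0, 0, 0], "turn": 0}
  ]
}}

```text
t: 17.6
ee_pos: [511.9, 304.3, 198.9]
orientation: [-3.105, -0.461, -0.01]
ft_force: [-0.5, 0.4, -2.2]
width: 45.8
grasp_force: 29.9
```

```bash
python3 - <<'E'
from h import *
a=ctrl.get_image("scene");b=ctrl.get_image("top");o=ctrl.get_obs();print(o)
x=[int(v) for v in proj(a,o["ee_pos"])[0]]; y=[int(v) for v in proj(b,o["ee_pos"])[0]]; print(x,y)
cr=lambda f,p: cv2.resize(f[max(0,p[1]-60):p[1]+60,p[0]-70:p[0]+70],(400,343),interpolation=2)
cv2.imwrite("pics/c6.png",np.hstack([cr(a["frame"],x),cr(b["frame"],y)]))
E
```

```text
{'t': 17.7, 'qpos': array([5.16332400e-01, 4.33475309e-01, 1.73723822e+00, 5.92780764e-06,
       9.70311167e-01, 1.79232041e+00]), 'qvel': array([ 0.00030755,  0.03349701,  0.01854462, -0.00043714, -0.00116717,
        0.00054332]), 'joint_torque': array([ 4.35899172e-03, -5.57955730e+01, -2.68559629e+01, -1.23596074e-03,
       -1.00641015e-01, -1.17638551e-04]), 'ee_pos': array([509.95380483, 303.18735836, 195.04664495]), 'orientation': array([-3.10731772e+00, -4.61372698e-01, -8.29286555e-04]), 'ft_force': array([-0.18097841, -0.32370531, -2.49223579]), 'moment': array([-0.009388  ,  0.0373524 ,  0.00241713]), 'grasp_force': 29.934439659118652, 'width': 46.08915110345148}
[463, 228] [130, 245]
```

View pics/c6.png

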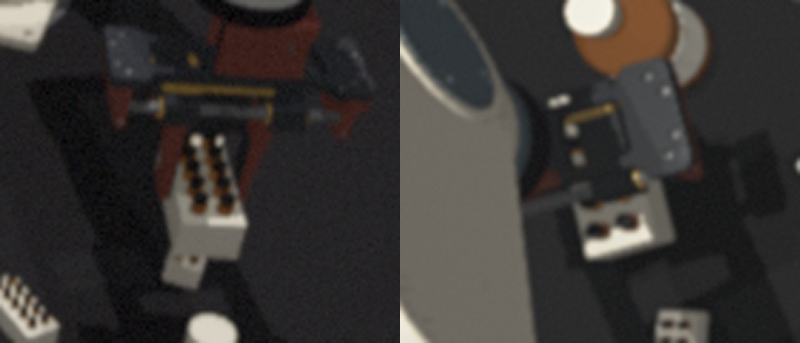

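The rack hangs straight and level between the fingers (left panel, about (205,190)). Carrying it to the bay.

>>> {"api": "arm_command", "payload": {
  "series": [
    {"linear": [0, 0, 0], "turn": 0.117},
    {"linear": [0, 0, 0], "turn": 0.117},
    {"linear": [0.004, 0.02, 0], "turn": 0},
    {"linear": [0.004, 0.03, 0], "turn": 0},
    {"linear": [0.004, 0.04, 0], "turn": 0},
    {"linear": [0.004, 0.04, 0], "turn": 0},
    {"linear": [0.004, 0.04, 0], "turn": 0},
    {"linear": [0.004, 0.04, 0], "turn": 0},
    {"linear": [0.004, 0.04, 0], "turn": 0},
    {"linear": [0.004, 0.04, 0], "turn": 0}
  ]
}}

```text
t: 18.7
ee_pos: [558.5, 14.1, 192.9]
orientation: [-3.14, -0.096, 0.005]
ft_force: [0.7, 0.5, -2.1]
width: 45.8
grasp_force: 29.9
```

>>> {"api": "arm_command", "payload": {
  "series": [
    {"linear": [0.004, 0.03, 0], "turn": 0},
    {"linear": [0.003, 0.02, 0], "turn": 0},
    {"linear": [0.001, 0.012, 0], "turn": 0},
    {"linear": [0, 0.006, 0], "turn": 0},
    {"linear": [0, 0, 0], "turn": 0},
    {"linear": [0, 0, 0], "turn": 0}
  ]
}}

```text
t: 19.3
ee_pos: [571.5, -50.8, 194.5]
orientation: [-3.14, -0.096, 0.001]
ft_force: [-0.3, -0.0, -1.9]
width: 45.8
grasp_force: 29.9
```

```bash
python3 - <<'E'
from h import *
a=ctrl.get_image("scene");b=ctrl.get_image("top");o=ctrl.get_obs();print(o['ee_pos'],o['orientation'],o['ft_force'],o['moment'],o['width'])
cv2.imwrite("pics/c7.png",np.hstack([cv2.resize(a["frame"][120:330,170:380],(400,400),interpolation=2),cv2.resize(b["frame"][100:310,240:450],(400,400),interpolation=2)]))
E
```

```text
[571.66166244 -50.64308547 194.78328045] [-3.13987724e+00 -9.72392765e-02  4.64910438e-04] [-0.25150191 -0.16719106 -1.47544678] [-0.02688121 -0.0331792  -0.0069873 ] 45.65981153568118
```

View pics/c7.png

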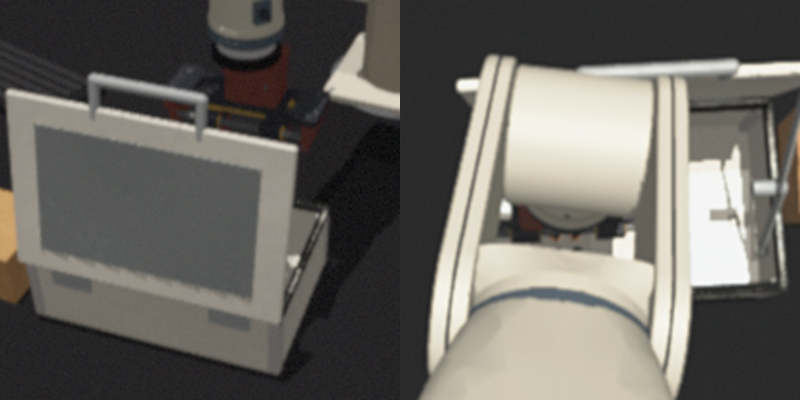

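The rack is above the left half of the case (right panel) and the wrist is about 15 mm clear of the lid. I'll lower with checks.

>>> {"api": "arm_command", "payload": {
  "series": [
    {"linear": [-0.001, 0.003, 0.01], "turn": 0},
    {"linear": [-0.001, 0, 0.015], "turn": 0},
    {"linear": [-0.001, 0, 0.02], "turn": 0},
    {"linear": [0, 0, 0.02], "turn": 0},
    {"linear": [0, 0, 0.02], "turn": 0},
    {"linear": [0, 0, 0.015], "turn": 0},
    {"linear": [0, 0, 0.01], "turn": 0},
    {"linear": [0, 0, 0], "turn": 0}
  ]
}}

```text
t: 20.2
ee_pos: [568.1, -54.6, 83.4]
orientation: [-3.14, -0.096, 0.004]
ft_force: [-0.8, -0.5, -1.9]
width: 46.0
grasp_force: 29.9
```

>>> {"api": "arm_command", "payload": {
  "series": [
    {"linear": [0, 0, 0.01], "turn": 0},
    {"linear": [0, 0, 0.01], "turn": 0},
    {"linear": [0, 0, 0.007], "turn": 0},
    {"linear": [0, 0, 0.003], "turn": 0},
    {"linear": [0, 0, 0], "turn": 0},
    {"linear": [0, 0, 0], "turn": 0}
  ]
}}

```text
t: 20.8
ee_pos: [569.2, -54.8, 55.0]
orientation: [3.14, 0.096, 0.0]
ft_force: [-0.4, 0.4, -2.9]
width: 45.6
grasp_force: 29.9
```

>>> {"api": "arm_command", "payload": {
  "series": [
    {"linear": [0, 0, 0.002], "turn": 0},
    {"linear": [0, 0, 0.002], "turn": 0},
    {"linear": [0, 0, 0], "turn": 0},
    {"linear": [0, 0, 0], "turn": 0}
  ]
}}

```text
t: 21.2
ee_pos: [569.0, -54.8, 50.9]
orientation: [-3.14, -0.095, 0.0]
ft_force: [0.2, 0.0, -1.1]
width: 45.6
grasp_force: 29.9
```

>>> {"api": "arm_command", "payload": {
  "series": [
    {"linear": [0, 0, 0.002], "turn": 0},
    {"linear": [0, 0, 0.002], "turn": 0},
    {"linear": [0, 0, 0], "turn": 0},
    {"linear": [0, 0, 0], "turn": 0}
  ]
}}

```text
t: 21.6
ee_pos: [568.9, -54.8, 46.7]
orientation: [-3.14, -0.095, 0.0]
ft_force: [-0.6, -0.9, -0.8]
width: 45.8
grasp_force: 29.9
```

>>> {"api": "arm_command", "payload": {
  "series": [
    {"linear": [0, 0, 0.0015], "turn": 0},
    {"linear": [0, 0, 0], "turn": 0},
    {"linear": [0, 0, 0], "turn": 0}
  ]
}}

```text
t: 21.9
ee_pos: [569.0, -54.8, 45.3]
orientation: [-3.14, -0.095, 0.0]
ft_force: [0.4, 0.2, -1.6]
width: 45.9
grasp_force: 29.9
```

>>> {"api": "arm_command", "payload": {
  "series": [
    {"linear": [0, 0, 0.0015], "turn": 0},
    {"linear": [0, 0, 0], "turn": 0},
    {"linear": [0, 0, 0], "turn": 0}
  ]
}}

```text
t: 22.2
ee_pos: [569.0, -54.8, 43.8]
orientation: [-3.14, -0.096, 0.0]
ft_force: [-0.8, 0.8, -3.2]
width: 45.8
grasp_force: 29.9
```

>>> {"api": "arm_command", "payload": {
  "series": [
    {"linear": [0, 0, 0.0015], "turn": 0},
    {"linear": [0, 0, 0], "turn": 0},
    {"linear": [0, 0, 0], "turn": 0}
  ]
}}

```text
t: 22.5
ee_pos: [569.2, -54.8, 42.4]
orientation: [3.14, 0.096, 0.0]
ft_force: [0.7, -0.3, -1.9]
width: 45.8
grasp_force: 29.9
```

>>> {"api": "arm_command", "payload": {
  "series": [
    {"linear": [0, 0, 0.001], "turn": 0},
    {"linear": [0, 0, 0], "turn": 0},
    {"linear": [0, 0, 0], "turn": 0}
  ]
}}

```text
t: 22.8
ee_pos: [569.2, -54.8, 42.3]
orientation: [3.14, 0.096, 0.001]
ft_force: [-2.9, -0.1, 9.7]
width: 45.8
grasp_force: 29.9
```

>>> {"api": "arm_command", "payload": {
  "series": [
    {"linear": [0, 0, 0.001], "turn": 0},
    {"linear": [0, 0, 0], "turn": 0},
    {"linear": [0, 0, 0], "turn": 0}
  ]
}}

```text
t: 23.1
ee_pos: [569.3, -54.5, 41.9]
orientation: [-3.14, -0.096, -0.001]
ft_force: [-4.9, 3.0, 14.3]
width: 45.7
grasp_force: 30.0
```

>>> {"api": "arm_command", "payload": {
  "series": [
    {"linear": [0, 0, 0.001], "turn": 0},
    {"linear": [0, 0, 0], "turn": 0},
    {"linear": [0, 0, 0], "turn": 0}
  ]
}}

```text
t: 23.4
ee_pos: [569.3, -54.3, 41.4]
orientation: [-3.14, -0.096, -0.001]
ft_force: [-6.1, 4.4, 21.2]
width: 45.6
grasp_force: 30.0
```

>>> {"api": "arm_command", "payload": {
  "series": [
    {"linear": [0, 0, -0.001], "turn": 0},
    {"linear": [0, 0, -0.0014], "turn": 0},
    {"linear": [0, 0, 0], "turn": 0}
  ]
}}

```text
t: 23.7
ee_pos: [569.0, -54.8, 41.8]
orientation: [3.14, 0.095, 0.0]
ft_force: [0.1, -0.5, -3.0]
width: 45.8
grasp_force: 30.0
```

>>> {"api": "arm_command", "payload": {
  "series": [
    {"linear": [0, 0, 0], "turn": 0},
    {"linear": [0, 0, 0], "turn": 0},
    {"linear": [0, 0, 0], "turn": 0},
    {"linear": [0, 0, 0], "turn": 0}
  ],
  "jaw": 0.6
}}

```text
t: 24.1
ee_pos: [569.1, -54.8, 41.7]
orientation: [3.14, 0.095, -0.0]
ft_force: [-0.3, 0.0, -0.7]
width: 69.8
grasp_force: 0.0
```

>>> {"api": "arm_command", "payload": {
  "series": [
    {"linear": [0, 0, -0.005], "turn": 0},
    {"linear": [0, 0, -0.015], "turn": 0},
    {"linear": [0, 0, -0.03], "turn": 0},
    {"linear": [0, 0, -0.04], "turn": 0},
    {"linear": [0, 0, -0.04], "turn": 0},
    {"linear": [0, 0, -0.04], "turn": 0},
    {"linear": [-0.01, 0, -0.02], "turn": 0},
    {"linear": [-0.03, 0.02, 0], "turn": 0},
    {"linear": [-0.03, 0.04, 0], "turn": 0},
    {"linear": [-0.03, 0.04, 0], "turn": 0}
  ]
}}

```text
t: 25.1
ee_pos: [474.5, -161.2, 233.4]
orientation: [3.139, 0.099, 0.003]
ft_force: [-0.0, -0.3, 0.1]
width: 70.5
grasp_force: 0.0
```

```bash
python3 - <<'E'
from h import *
import pickle
np.set_printoptions(precision=2,suppress=True)
b=ctrl.get_image("top");o=ctrl.get_obs();print(o['ee_pos'],o['orientation'],o['ft_force'])
pickle.dump(b,open("d5.pkl","wb"))
cv2.imwrite("pics/t8.png",cv2.resize(b["frame"][120:300,260:500],(800,600),interpolation=2))
E
```

```text
[ 470.52 -165.91  232.99] [ 3.14  0.09 -0.  ] [-3.07 -3.95 -0.11]
```

View pics/t8.png

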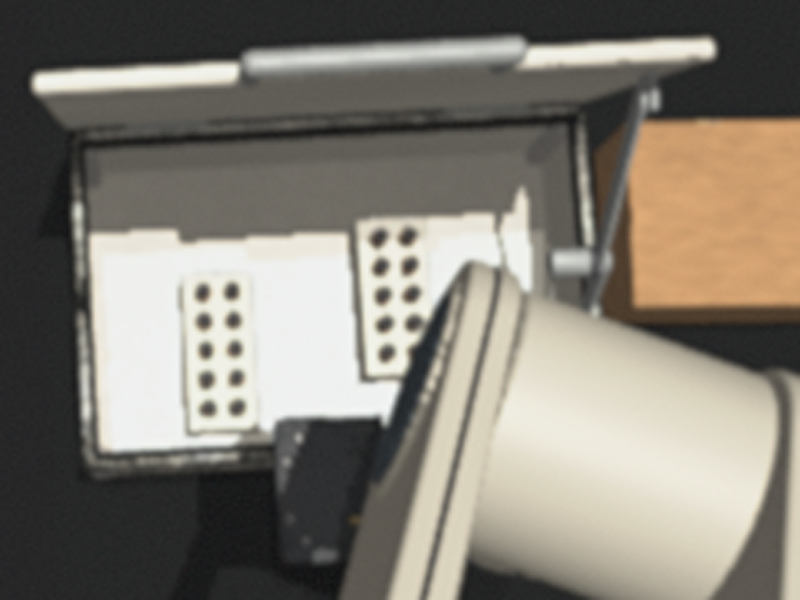

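The loose rack stands upright in the left half (crop (219,352)), parallel to the fixed one (392,298). The stay is still locked, with the boss at crop (575,262). My ten pictures are used up, so I'll work from numbers now.

```bash
python3 - <<'E'
from h import *
import pickle
np.set_printoptions(precision=1,suppress=True)
s=pickle.load(open("d1.pkl","rb"))
for z in range(195,520,25):
    p=proj(s,[571.6,-50.6,z])[0]; print(z,p,'panel',(p-[170,120])/.525)
b=pickle.load(open("d5.pkl","rb"))
# candidate boss: bx,z -> crop px, and lid points at th=1.373
C=np.array([604,-126.8]);ux=np.array([.998,.0605]);uy=np.array([-.0605,.998])
def W(bx,by,z): return [*(C+bx*ux+by*uy),z]
f=b["frame"][120:300,260:500].astype(int)
for bx in(-12,-4,4): print('boss',bx,(proj(b,W(bx,-130,155))[0]-[260,120])/.3)
print('foot',(proj(b,W(-55,-140,50))[0]-[260,120])/.3)
for th in (1.36,1.38):
  print('bar',(proj(b,W(105-245*np.cos(th)+7*np.sin(th),54,98+245*np.sin(th)+7*np.cos(th)))[0]-[260,120])/.3)
g=b["frame"].min(2).astype(int)
print(g[188:212,426:444])
E
```

```text
195 [299.5 207.2] panel [246.6 166.1]
220 [299.4 198.1] panel [246.5 148.8]
245 [299.3 188.8] panel [246.3 131.1]
270 [299.2 179.2] panel [246.2 112.8]
295 [299.1 169.3] panel [246.   93.9]
320 [299.1 159.1] panel [245.8  74.4]
345 [299.  148.5] panel [245.6  54.3]
370 [298.9 137.6] panel [245.4  33.5]
395 [298.8 126.3] panel [245.3  12. ]
420 [298.7 114.6] panel [245.1 -10.2]
445 [298.5 102.6] panel [244.8 -33.2]
470 [298.4  90.1] panel [244.6 -57. ]
495 [298.3  77.1] panel [244.4 -81.7]
boss -12 [574.9 276.1]
boss -4 [573.8 262.5]
boss 4 [572.7 248.9]
foot [552.3 369.9]
bar [269.   68.9]
bar [268.5  58.1]
[[ 85  86  86  86  85  80  63  46  86 157 190 151  81  51  65  74  96 113]
 [ 84  85  85  85  86  82  67  46  77 144 183 151  85  57  65  79  98 107]
 [ 85  86  85  86  86  82  68  49  74 138 176 151  93  61  68  84 105 103]
 [ 86  84  86  84  85  82  70  47  70 131 174 151  95  64  70  90 109  99]
 [ 85  86  84  86  86  82  73  51  62 123 163 146  96  67  72  94 109  92]
 [ 88  89  89  87  90  90  85  68  73 109 137 124  86  68  77  99 106  84]
 [107 112 114 112 114 118 115 110 1
[... 615 characters left out ...]
 65  78  97 104  89  62]
 [ 89  93  91  91  90  89  88  82  68  64  70  67  67  78  94  97  75  52]
 [ 88  85  84  84  85  85  83  77  56  50  64  69  72  83  98  89  65  48]
 [ 94  86  85  86  85  87  86  78  57  49  62  71  78  89  94  78  55  46]
 [101  89  85  85  87  86  86  78  58  52  65  73  82  94  88  67  48  43]
 [106  90  85  87  86  86  87  79  62  57  68  74  88  98  84  59  47  44]
 [110  91  85  84  85  88  86  78  65  64  69  78  92  94  76  53  46  44]
 [114  95  89  87  85  86  84  81  70  70  72  84  97  89  66  49  45  46]
 [124 113 102  96  92  88  85  82  75  71  77  93 107  91  63  46  45  45]
 [141 133 126 119 111 101  95  88  79  72  80 108 127 110  72  47  44  48]]
```

>>> {"api": "arm_command", "payload": {
  "series": [
    {"linear": [0.01, 0.01, 0], "turn": 0},
    {"linear": [0.018, 0.02, 0], "turn": 0},
    {"linear": [0.018, 0.02, 0], "turn": 0},
    {"linear": [0.018, 0.02, 0], "turn": 0},
    {"linear": [0.018, 0.013, 0], "turn": 0},
    {"linear": [0.013, 0.007, 0], "turn": 0},
    {"linear": [0, 0, 0], "turn": 0},
    {"linear": [0, 0, 0], "turn": 0}
  ],
  "jaw": -1
}}

```text
t: 25.95
ee_pos: [575.9, -244.1, 231.9]
orientation: [-3.14, -0.097, 0.0]
ft_force: [-0.5, 0.6, 0.1]
width: 9.7
grasp_force: 0.0
```

>>> {"api": "arm_command", "payload": {
  "series": [
    {"linear": [-0.005, 0.0055, 0.01], "turn": 0},
    {"linear": [0, 0, 0.015], "turn": 0},
    {"linear": [0, 0, 0.015], "turn": 0},
    {"linear": [0, 0, 0.012], "turn": 0},
    {"linear": [0, 0, 0.008], "turn": 0},
    {"linear": [0, 0, 0.004], "turn": 0},
    {"linear": [0, 0, 0], "turn": 0},
    {"linear": [0, 0, 0], "turn": 0}
  ]
}}

```text
t: 26.75
ee_pos: [571.3, -250.6, 168.1]
orientation: [3.14, 0.095, 0.001]
ft_force: [0.9, 0.4, 1.0]
width: 0.5
grasp_force: 0.0
```

>>> {"api": "arm_command", "payload": {
  "series": [
    {"linear": [0.005, 0, 0], "turn": 0},
    {"linear": [0.005, 0, 0], "turn": 0},
    {"linear": [0.003, 0, 0], "turn": 0},
    {"linear": [0, 0, 0], "turn": 0},
    {"linear": [0, 0, 0], "turn": 0}
  ]
}}

```text
t: 27.25
ee_pos: [584.0, -249.7, 167.8]
orientation: [-3.14, -0.096, 0.0]
ft_force: [-0.6, -0.1, -0.2]
width: 0.3
grasp_force: 0.0
```

>>> {"api": "arm_command", "payload": {
  "series": [
    {"linear": [0.002, 0, 0], "turn": 0},
    {"linear": [0.001, 0, 0], "turn": 0},
    {"linear": [0, 0, 0], "turn": 0},
    {"linear": [0, 0, 0], "turn": 0}
  ]
}}

```text
t: 27.65
ee_pos: [586.9, -249.5, 167.8]
orientation: [-3.14, -0.096, 0.0]
ft_force: [-0.2, 0.3, -0.0]
width: 0.8
grasp_force: 0.0
```

>>> {"api": "arm_command", "payload": {
  "series": [
    {"linear": [0.002, 0, 0], "turn": 0},
    {"linear": [0.001, 0, 0], "turn": 0},
    {"linear": [0, 0, 0], "turn": 0},
    {"linear": [0, 0, 0], "turn": 0}
  ]
}}

```text
t: 28.05
ee_pos: [589.3, -249.3, 167.3]
orientation: [-3.14, -0.095, 0.002]
ft_force: [-3.7, -2.1, -1.6]
width: 0.5
grasp_force: 1.5
```

>>> {"api": "arm_command", "payload": {
  "series": [
    {"linear": [0.002, 0, 0], "turn": 0},
    {"linear": [0, 0, 0], "turn": 0},
    {"linear": [0, 0, 0], "turn": 0}
  ]
}}

```text
t: 28.35
ee_pos: [591.5, -249.1, 167.4]
orientation: [-3.14, -0.096, 0.002]
ft_force: [-3.6, -0.8, -3.4]
width: 0.5
grasp_force: 1.9
```

>>> {"api": "arm_command", "payload": {
  "series": [
    {"linear": [0.002, 0, 0], "turn": 0},
    {"linear": [0, 0, 0], "turn": 0},
    {"linear": [0, 0, 0], "turn": 0}
  ]
}}

```text
t: 28.65
ee_pos: [593.9, -249.0, 167.7]
orientation: [-3.14, -0.096, 0.0]
ft_force: [-2.8, -0.3, -3.1]
width: 0.1
grasp_force: 1.8
```

>>> {"api": "arm_command", "payload": {
  "series": [
    {"linear": [0.001, 0, 0.002], "turn": 0},
    {"linear": [0.0015, 0, 0.002], "turn": 0},
    {"linear": [0.0015, 0, 0.001], "turn": 0},
    {"linear": [0, 0, 0], "turn": 0},
    {"linear": [0, 0, 0], "turn": 0}
  ]
}}

```text
t: 29.15
ee_pos: [598.6, -249.0, 163.0]
orientation: [3.14, 0.096, 0.002]
ft_force: [-0.5, -0.2, 0.3]
width: 0.8
grasp_force: 0.0
```

>>> {"api": "arm_command", "payload": {
  "series": [
    {"linear": [0.0015, 0, 0.001], "turn": 0},
    {"linear": [0.0015, 0, 0.001], "turn": 0},
    {"linear": [0.0015, 0, 0.001], "turn": 0},
    {"linear": [0, 0, 0], "turn": 0},
    {"linear": [0, 0, 0], "turn": 0}
  ]
}}

```text
t: 29.65
ee_pos: [602.5, -248.6, 159.6]
orientation: [-3.14, -0.096, -0.0]
ft_force: [-0.8, -0.5, 0.6]
width: 0.2
grasp_force: 0.2
```

>>> {"api": "arm_command", "payload": {
  "series": [
    {"linear": [0.0015, 0, 0.001], "turn": 0},
    {"linear": [0.0015, 0, 0.001], "turn": 0},
    {"linear": [0.0015, 0, 0.001], "turn": 0},
    {"linear": [0, 0, 0], "turn": 0},
    {"linear": [0, 0, 0], "turn": 0}
  ]
}}

```text
t: 30.15
ee_pos: [607.1, -248.3, 156.7]
orientation: [3.14, 0.096, 0.0]
ft_force: [-0.3, 0.2, -1.2]
width: 0.1
grasp_force: 0.1
```

>>> {"api": "arm_command", "payload": {
  "series": [
    {"linear": [0.0015, 0, 0.0011], "turn": 0},
    {"linear": [0.0015, 0, 0.0011], "turn": 0},
    {"linear": [0.0015, 0, 0.0011], "turn": 0},
    {"linear": [0, 0, 0], "turn": 0},
    {"linear": [0, 0, 0], "turn": 0}
  ]
}}

```text
t: 30.65
ee_pos: [611.5, -248.0, 153.3]
orientation: [-3.14, -0.095, -0.0]
ft_force: [-0.7, -0.3, -0.2]
width: 0.7
grasp_force: 0.1
```

```bash
python3 - <<'E'
from h import *
import pickle
np.set_printoptions(linewidth=250)
s=ctrl.get_image("scene"); pickle.dump(s,open("d9.pkl","wb"))
a=pickle.load(open("d1.pkl","rb"))["frame"].min(2).astype(int); g=s["frame"].min(2).astype(int)
# lid top edge rows at columns away from arm; lid left/right post; compare with locked picture
for c in (185,195,300,310,320): print(c,'locked',a[150:210,c][::2],'\n   now',g[150:210,c][::2])
E
```

```text
185 locked [ 49  39  53  42  52  48  39  54  48  98 190 154 133 133 134 135 135 135 134 135 134 132 134 133 135 135 136 136 136 137] 
   now [ 51  44  52  42  48  54  56  55  68 175 175 140 140 140 140 140 139 141 139 139 139 140 140 139 139 142 141 140 141 141]
195 locked [ 36  48  50  38  53  43  51  52  39  51 104 194 155 136 138 137 135 138 120  87  84  87  89  85  86  85  86  85  85  86] 
   now [ 50  53  88  75  22  11  17  33  32  53 173 175 138 140 140 140 141 138  99  90  89  91  92  87  90  89  89  89  92  94]
300 locked [ 35  35  40  34  38  37  34  37  36  33  35  40  33  35  38  36  38  37  37  39  51 175 190 141 138 136 137 137 139 122] 
   now [ 39  35  36  33  38  35  37  34  36  35  34  39  35  37  31  34  33  34  32  40 150 193 146 144 144 143 145 144 124  92]
310 locked [ 36  36  35  36  40  38  36  37  34  36  35  36  35  40  36  36  38  35  36  36  36  58 177 190 141 137 137 136 138 139] 
   now [ 38  36  38  37  37  38  35  37  42  37  35  35  36  32  32  32  31  27  32  32  35 153 198 149 142 141 144 143 143 143]
320 locked [ 39  37  35  32  39  33  39  38  33  33  34  36  35  39  31  28  30  32  31  30  28  34  56 180 190 139 134 136 138 139] 
   now [ 35  35  37  38  40  38  33  35  36  36  39  37  38  36  37  34  30  33  31  30  32  35 154 200 148 141 141 143 142 143]
```

>>> {"api": "arm_command", "payload": {
  "series": [
    {"linear": [-0.003, 0, 0], "turn": 0},
    {"linear": [-0.008, 0, 0], "turn": 0},
    {"linear": [-0.015, 0, -0.005], "turn": 0},
    {"linear": [-0.02, 0, -0.025], "turn": 0},
    {"linear": [-0.03, 0, -0.035], "turn": -0.1},
    {"linear": [-0.03, 0, -0.035], "turn": -0.14},
    {"linear": [-0.03, 0, -0.035], "turn": -0.14},
    {"linear": [-0.015, 0, -0.035], "turn": -0.14},
    {"linear": [0, 0, -0.035], "turn": -0.14},
    {"linear": [0, 0, -0.03], "turn": -0.14}
  ],
  "jaw": -0.4
}}

```text
t: 31.7
ee_pos: [461.9, -272.9, 390.9]
orientation: [2.851, 1.316, 0.001]
ft_force: [0.4, 0.2, -0.1]
width: 26.0
grasp_force: 0.0
```

>>> {"api": "arm_command", "payload": {
  "series": [
    {"linear": [0, 0, 0], "turn": -0.14},
    {"linear": [0, 0, 0], "turn": -0.14},
    {"linear": [0, 0, 0], "turn": -0.14},
    {"linear": [0, 0, 0], "turn": -0.14},
    {"linear": [0, 0, 0], "turn": -0.14},
    {"linear": [0, 0, 0], "turn": -0.07},
    {"linear": [0, 0, 0], "turn": 0}
  ]
}}

```text
t: 32.4
ee_pos: [462.5, -272.6, 388.6]
orientation: [-2.154, -2.287, 0.0]
ft_force: [-0.2, 1.2, -0.7]
width: 26.5
grasp_force: 0.0
```

```bash
python3 - <<'E'
from h import *
import pickle
np.set_printoptions(precision=2,suppress=True,linewidth=250)
t=ctrl.get_image("top"); s=ctrl.get_image("scene"); pickle.dump((t,s),open("d10.pkl","wb"))
o=ctrl.get_obs(); print(o['t'],o['ee_pos'],o['orientation'])
r=pickle.load(open("d3.pkl","rb"))
for n,im in(("locked",r),("now",t)):
    g=im["frame"].min(2).astype(int)
    for c in (290,345,365,385,408): print(n,c,g[126:160,c])
    print(n,'boss',g[180:214,429])
E
```

```text
32.5 [ 462.91 -272.68  388.59] [2.16 2.28 0.  ]
locked 290 [ 40  41  39  38  41  42  41  40  40  42  40  41  37  54 120 202 238 240 236 224 189 136 101  92  93  95  95  93  93  92  88  76  61  66]
locked 345 [ 41  39  39  41  41  40  39  57 101 155 191 215 218 199 171 143 119 103  95  92  91  92  91  91  92  91  92  90  81  70  82  93  78  47]
locked 365 [ 40  42  40  41  40  39  54 103 156 193 214 216 196 168 141 117 102  93  90  91  90  90  90  92  93  93  92  83  71  82  81  60  34  31]
locked 385 [ 41  41  39  40  38  58 104 157 193 214 214 192 167 140 115 100  95  91  90  90  91  90  95  93  96  92  80  64  72  83  73  44  33  56]
locked 408 [ 40  41  39  40  67 120 165 199 218 212 188 161 133 101  80  80  86  90  92  91  93  94  93  94  93  90  87  85  76  54  31  39  63  84]
locked boss [ 91  92  91  90  91  90  91  91  91  91  92  90  90  96 119 163 200 219 218 200 175 148 119  96  89  91  91  91  91  92  91  92  92  93]
now 290 [ 36  38  36  40  37  38  36  38  37  36  37  37  36  37  37  34  44 100 173 222 230 227 218 187 139  98  83  84  84  85  80  70  54  60]
now 345 [ 37  37  37  36  38  37  37  39  34  36  36  47  88 137 174 198 207 191 159 131 107  89  83  84  83  83  85  83  76  65  73  85  70  42]
now 365 [ 36  37  37  36  37  39  37  36  37  34  49  90 138 173 197 206 188 159 132 107  89  83  83  83  84  84  84  73  66  72  74  56  31  29]
now 385 [ 37  39  39  37  37  35  36  35  37  49  91 139 174 196 203 185 156 130 108  90  83  83  82  84  85  83  73  60  65  77  64  39  30  50]
now 408 [ 33  38  36  37  36  38  35  37  54  98 145 177 193 193 173 150 123  95  76  76  82  84  86  86  85  82  78  77  68  49  29  37  59  76]
now boss [ 84  82  82  97 130 161 179 190 188 173 150 124  99  85  81  82  83  83  84  83  83  84  85  83  85  83  84  83  85  83  83  84  83  84]
```

```bash
python3 - <<'E'
from h import *
import pickle
from arc import *
r=pickle.load(open("d3.pkl","rb")); 
print(plane(r,(365,136.7),339.6),plane(r,(365,140.75),338.4))
for c,a,b in((345,137.7,141.8),(385,135.6,139.6)): print(plane(r,(c,a),339.6),plane(r,(c,b),338.4))
for a,b,n in((1.345,1.0,10),(1.0,.6,10),(.6,.2,10),(.2,0,10)): print([(float(round(p,1)),float(round(q,1))) for p,q in rows(np.linspace(a,b,n+1))])
E
```

```text
[ 667.59356041 -106.29790122  339.6       ] [ 661.62003521 -106.40916944  338.4       ]
[665.75132306 -75.76931636 339.6       ] [659.70010296 -75.8565224  338.4       ]
[ 669.59467452 -136.85082262  339.6       ] [ 663.69891402 -136.98693478  338.4       ]
[(-8.3, 1.8), (-8.2, 2.1), (-8.1, 2.3), (-8.0, 2.7), (-7.9, 2.9), (-7.9, 3.2), (-7.7, 3.5), (-7.6, 3.7), (-7.4, 4.0), (-7.4, 4.2)]
[(-8.3, 5.2), (-8.1, 5.6), (-7.8, 5.9), (-7.6, 6.1), (-7.4, 6.5), (-7.1, 6.8), (-6.8, 7.0), (-6.5, 7.3), (-6.2, 7.6), (-6.0, 7.8)]
[(-5.6, 8.0), (-5.3, 8.3), (-4.9, 8.5), (-4.6, 8.6), (-4.3, 8.9), (-3.9, 9.0), (-3.5, 9.1), (-3.2, 9.3), (-2.8, 9.4), (-2.4, 9.5)]
[(-1.1, 4.8), (-0.9, 4.8), (-0.9, 4.8), (-0.8, 4.9), (-0.7, 4.8), (-0.5, 4.9), (-0.5, 4.9), (-0.4, 4.8), (-0.3, 4.9), (-0.2, 4.9)]
```

>>> {"api": "arm_command", "payload": {
  "series": [
    {"linear": [0.01, 0.015, 0], "turn": 0},
    {"linear": [0.018, 0.028, 0], "turn": 0},
    {"linear": [0.02, 0.03, 0], "turn": 0},
    {"linear": [0.02, 0.03, 0], "turn": 0},
    {"linear": [0.02, 0.03, 0], "turn": 0},
    {"linear": [0.02, 0.03, 0], "turn": 0},
    {"linear": [0.017, 0.026, 0], "turn": 0},
    {"linear": [0.01, 0.017, 0], "turn": 0},
    {"linear": [0, 0, 0], "turn": 0},
    {"linear": [0, 0, 0], "turn": 0}
  ]
}}

```text
t: 33.5
ee_pos: [660.7, -125.7, 388.1]
orientation: [-2.154, -2.286, 0.001]
ft_force: [-0.0, -0.3, 0.5]
width: 26.4
grasp_force: 0.0
```

>>> {"api": "arm_command", "payload": {
  "series": [
    {"linear": [0, 0, 0], "turn": 0}
  ]
}}

```text
t: 33.6
ee_pos: [660.3, -126.3, 388.5]
orientation: [-2.155, -2.286, 0.001]
ft_force: [0.5, 0.4, 0.5]
width: 26.4
grasp_force: 0.0
```

Good to within 1 mm. Descending over the bar and closing.

>>> {"api": "arm_command", "payload": {
  "series": [
    {"linear": [0.001, 0.0007, 0.01], "turn": 0},
    {"linear": [0, 0, 0.012], "turn": 0},
    {"linear": [0, 0, 0.01], "turn": 0},
    {"linear": [0, 0, 0.007], "turn": 0},
    {"linear": [0, 0, 0.004], "turn": 0},
    {"linear": [0, 0, 0], "turn": 0}
  ]
}}

```text
t: 34.2
ee_pos: [661.6, -124.6, 344.6]
orientation: [-2.153, -2.286, 0.001]
ft_force: [0.6, 0.2, -0.2]
width: 26.4
grasp_force: 0.0
```

>>> {"api": "arm_command", "payload": {
  "series": [
    {"linear": [0, 0, 0], "turn": 0},
    {"linear": [0, 0, 0], "turn": 0},
    {"linear": [0, 0, 0], "turn": 0},
    {"linear": [0, 0, 0], "turn": 0},
    {"linear": [0, 0, 0], "turn": 0}
  ],
  "jaw": -1
}}

```text
t: 34.7
ee_pos: [662.1, -124.6, 346.0]
orientation: [2.153, 2.287, 0.001]
ft_force: [-0.5, 0.6, 1.9]
width: 11.6
grasp_force: 30.0
```

>>> {"api": "arm_command", "payload": {
  "series": [
    {"linear": [0, -0.003, 0.0007], "turn": 0},
    {"linear": [0, -0.005, 0.0012], "turn": 0},
    {"linear": [0, -0.0083, 0.002], "turn": 0},
    {"linear": [0, -0.0082, 0.0021], "turn": 0},
    {"linear": [0, -0.0081, 0.0023], "turn": 0},
    {"linear": [0, -0.008, 0.0027], "turn": 0},
    {"linear": [0, 0, 0], "turn": 0}
  ]
}}

```text
t: 35.4
ee_pos: [619.4, -127.2, 333.7]
orientation: [-2.153, -2.285, 0.003]
ft_force: [-1.4, -0.5, 1.0]
width: 11.2
grasp_force: 30.0
```

>>> {"api": "arm_command", "payload": {
  "series": [
    {"linear": [0, -0.0079, 0.0032], "turn": 0},
    {"linear": [0, -0.0077, 0.0035], "turn": 0},
    {"linear": [0, -0.0076, 0.0037], "turn": 0},
    {"linear": [0, -0.0074, 0.004], "turn": 0},
    {"linear": [0, -0.0074, 0.0042], "turn": 0},
    {"linear": [0, -0.0083, 0.0052], "turn": 0},
    {"linear": [0, -0.0081, 0.0056], "turn": 0},
    {"linear": [0, -0.0078, 0.0059], "turn": 0},
    {"linear": [0, -0.0076, 0.0061], "turn": 0},
    {"linear": [0, -0.0074, 0.0065], "turn": 0}
  ]
}}

```text
t: 36.4
ee_pos: [543.4, -131.5, 285.9]
orientation: [-2.153, -2.287, 0.0]
ft_force: [0.6, 0.9, -1.1]
width: 11.3
grasp_force: 30.0
```

```bash
python3 -c "
from workcell import ctrl
import numpy as np
o=ctrl.get_obs();p=o['ee_pos'];print(p,o['ft_force'])
d=np.array([709.3-p[0],p[2]-7-98]);print(np.hypot(*d),np.arctan2(d[1],d[0])-7/245)"
```

```text
[ 543.41285944 -131.47595687  285.86088653] [ 0.63519109  0.93924284 -1.06078681]
245.41638836793626 0.7999832851614759
```

Radius and force are exactly as expected, at θ = 0.80. Continuing.

>>> {"api": "arm_command", "payload": {
  "series": [
    {"linear": [0, -0.0071, 0.0068], "turn": 0},
    {"linear": [0, -0.0068, 0.007], "turn": 0},
    {"linear": [0, -0.0065, 0.0073], "turn": 0},
    {"linear": [0, -0.0062, 0.0076], "turn": 0},
    {"linear": [0, -0.006, 0.0078], "turn": 0},
    {"linear": [0, -0.0056, 0.008], "turn": 0},
    {"linear": [0, -0.0053, 0.0083], "turn": 0},
    {"linear": [0, -0.0049, 0.0085], "turn": 0},
    {"linear": [0, -0.0046, 0.0086], "turn": 0},
    {"linear": [0, -0.0043, 0.0089], "turn": 0}
  ]
}}

```text
t: 37.4
ee_pos: [486.6, -135.2, 207.0]
orientation: [-2.154, -2.287, 0.0]
ft_force: [-0.5, 3.2, -1.2]
width: 11.1
grasp_force: 30.0
```

>>> {"api": "arm_command", "payload": {
  "series": [
    {"linear": [0, -0.0039, 0.009], "turn": 0},
    {"linear": [0, -0.0035, 0.0091], "turn": 0},
    {"linear": [0, -0.0032, 0.0093], "turn": 0},
    {"linear": [0, -0.0028, 0.0094], "turn": 0},
    {"linear": [0, -0.0024, 0.0095], "turn": 0},
    {"linear": [0, 0, 0], "turn": 0}
  ]
}}

```text
t: 38.0
ee_pos: [470.9, -136.1, 160.2]
orientation: [-2.153, -2.286, 0.001]
ft_force: [-0.7, 3.5, -3.9]
width: 11.2
grasp_force: 30.0
```

```bash
python3 -c "
from workcell import ctrl
import numpy as np
o=ctrl.get_obs();p=o['ee_pos'];print(p,o['ft_force'])
d=np.array([709.3-p[0],p[2]-7-98]);print(np.hypot(*d),np.arctan2(d[1],d[0])-7/245)"
```

```text
[ 470.85967943 -136.11661695  160.18318076] [-0.651902    3.53655258 -3.91184809]
244.74266058924675 0.19885841954522385
```

>>> {"api": "arm_command", "payload": {
  "series": [
    {"linear": [0, -0.0011, 0.0048], "turn": 0},
    {"linear": [0, -0.0009, 0.0048], "turn": 0},
    {"linear": [0, -0.0009, 0.0048], "turn": 0},
    {"linear": [0, -0.0008, 0.0049], "turn": 0},
    {"linear": [0, -0.0007, 0.0048], "turn": 0},
    {"linear": [0, -0.0005, 0.0049], "turn": 0},
    {"linear": [0, -0.0005, 0.0049], "turn": 0},
    {"linear": [0, -0.0004, 0.0048], "turn": 0},
    {"linear": [0, -0.0002, 0.003], "turn": 0},
    {"linear": [0, 0, 0], "turn": 0}
  ]
}}

```text
t: 39.0
ee_pos: [465.2, -136.4, 119.3]
orientation: [-2.153, -2.287, 0.0]
ft_force: [-3.4, 2.0, -2.5]
width: 10.9
grasp_force: 30.0
```

>>> {"api": "arm_command", "payload": {
  "series": [
    {"linear": [0, 0, 0.0015], "turn": 0},
    {"linear": [0, 0, 0.0015], "turn": 0},
    {"linear": [0, 0, 0], "turn": 0},
    {"linear": [0, 0, 0], "turn": 0}
  ]
}}

```text
t: 39.4
ee_pos: [465.0, -136.4, 116.7]
orientation: [-2.153, -2.287, 0.0]
ft_force: [-3.4, 1.1, -3.2]
width: 11.0
grasp_force: 30.0
```

>>> {"api": "arm_command", "payload": {
  "series": [
    {"linear": [0, 0, 0.0015], "turn": 0},
    {"linear": [0, 0, 0], "turn": 0},
    {"linear": [0, 0, 0], "turn": 0}
  ]
}}

```text
t: 39.7
ee_pos: [465.0, -136.4, 115.2]
orientation: [-2.153, -2.287, 0.001]
ft_force: [-4.9, 0.2, -2.7]
width: 11.1
grasp_force: 30.0
```

>>> {"api": "arm_command", "payload": {
  "series": [
    {"linear": [0, -0.0005, 0.001], "turn": 0},
    {"linear": [0, 0, 0.0005], "turn": 0},
    {"linear": [0, 0, 0], "turn": 0},
    {"linear": [0, 0, 0], "turn": 0}
  ]
}}

```text
t: 40.1
ee_pos: [464.9, -136.4, 113.8]
orientation: [2.154, 2.287, 0.0]
ft_force: [-3.3, 1.0, -2.8]
width: 11.4
grasp_force: 30.0
```

>>> {"api": "arm_command", "payload": {
  "series": [
    {"linear": [0, 0, 0.001], "turn": 0},
    {"linear": [0, 0, 0], "turn": 0},
    {"linear": [0, 0, 0], "turn": 0}
  ]
}}

```text
t: 40.4
ee_pos: [464.9, -136.5, 112.7]
orientation: [2.154, 2.287, 0.0]
ft_force: [-2.5, 2.4, -2.8]
width: 11.3
grasp_force: 30.0
```

>>> {"api": "arm_command", "payload": {
  "series": [
    {"linear": [0, 0, 0.001], "turn": 0},
    {"linear": [0, 0, 0], "turn": 0},
    {"linear": [0, 0, 0], "turn": 0}
  ]
}}

```text
t: 40.7
ee_pos: [464.8, -136.5, 111.7]
orientation: [2.154, 2.287, 0.0]
ft_force: [-2.8, 1.8, -3.2]
width: 11.1
grasp_force: 30.0
```

>>> {"api": "arm_command", "payload": {
  "series": [
    {"linear": [0, 0, 0.001], "turn": 0},
    {"linear": [0, 0, 0], "turn": 0},
    {"linear": [0, 0, 0], "turn": 0}
  ]
}}

```text
t: 41.0
ee_pos: [464.9, -136.5, 111.5]
orientation: [2.154, 2.287, 0.0]
ft_force: [-5.1, 2.8, 6.3]
width: 11.4
grasp_force: 30.0
```

Shut: the force reversed at z ≈ 111.6. Releasing and retreating.

>>> {"api": "arm_command", "payload": {
  "series": [
    {"linear": [0, 0, 0], "turn": 0},
    {"linear": [0, 0, 0], "turn": 0},
    {"linear": [0, 0, 0], "turn": 0}
  ],
  "jaw": -0.4
}}

```text
t: 41.3
ee_pos: [465.9, -136.9, 111.2]
orientation: [2.152, 2.286, 0.001]
ft_force: [-0.1, 0.1, 0.1]
width: 26.2
grasp_force: 0.0
```

>>> {"api": "arm_command", "payload": {
  "series": [
    {"linear": [0, 0, -0.005], "turn": 0},
    {"linear": [0, 0, -0.015], "turn": 0},
    {"linear": [0, 0, -0.025], "turn": 0},
    {"linear": [0, 0, -0.03], "turn": 0},
    {"linear": [0, 0, -0.03], "turn": 0},
    {"linear": [-0.03, -0.02, -0.02], "turn": 0},
    {"linear": [-0.04, -0.02, 0], "turn": 0},
    {"linear": [-0.04, -0.01, 0], "turn": 0},
    {"linear": [-0.04, 0, 0], "turn": 0},
    {"linear": [0, 0, 0], "turn": 0}
  ]
}}

```text
t: 42.3
ee_pos: [424.5, -293.4, 236.7]
orientation: [2.155, 2.28, -0.0]
ft_force: [0.4, 1.1, -0.4]
width: 26.5
grasp_force: 0.0
```

```bash
python3 - <<'E'
from h import *
import pickle
np.set_printoptions(precision=1,suppress=True)
D=pickle.load(open("d0.pkl","rb")); t=ctrl.get_image("top")
d=np.abs(t["frame"].astype(int)-D["top"]["frame"]).max(2)>45
for n,(x0,x1,y0,y1) in dict(lidleft=(270,350,140,285),carton=(449,570,145,225),bottle=(110,175,170,225),jar=(180,220,150,190),oldrack=(140,182,220,282)).items(): print(n,d[y0:y1,x0:x1].sum())
g=t["frame"].min(2)
print(D["top"]["frame"].min(2)[250:285,345],g[250:285,345]); o=ctrl.get_obs(); print(o['t'],o['ee_pos'],o['ft_force'])
E
```

```text
lidleft 0
carton 0
bottle 0
jar 0
oldrack 1156
[232 232 232 232 232 233 233 225 180 114  53  23  25  33  36  35  36  37
  34  36  60 102 142 174 191 184 152 106  60  34  31  36  37  35  35] [232 232 232 232 232 233 233 225 181 114  54  25  24  30  35  35  37  36
  36  36  61 102 142 174 191 183 152 107  61  31  32  36  37  37  36]
42.35 [ 424.  -291.2  236.2] [-0.   0.5  0.7]
```

The lid image matches the original shut one, and the carton, bottle and jar have not moved. Handing in.

```bash
python3 -c "
from workcell import ctrl
print(ctrl.close_job())"
```

```text
the job is handed in; nothing more can be done
None
```

The job is handed in at about 42 s: the rack stands upright in the left half, the stay was eased back through its lock, and the lid is lowered shut. The carton, bottle and jar look unmoved in the top camera. The rack was pressed on the floor with about 20 N before I eased off and released it, which is firmer than I intended.

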